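# Pin the marking template onto a wooden blank

## Robot

A 6-joint arm with a two-finger parallel gripper is mounted at the origin on the work surface. World frame = base frame: x ahead of the robot, y to its left, z up, the work surface at z = 0. Lengths are in m, angles in rad, forces in N, time in s.
With the tool pointing down it reaches from about 0.25 to 0.725 m from the base axis. Payload 4 kg.
Tool frame: the origin (TCP) lies on the front face of the gripper's body, between the roots of the fingers; the fingertips stand 73 mm ahead of it and the grasp point (between the pads) lies 54 mm ahead of it; z points along the fingers, y is the direction in which the jaws open and shut (so a half turn about z gives the same grasp; the last joint's range is limited). The gripper opens to 85 mm and grips with 20 to 120 N. Pads are 22 mm wide; open, the fingers measure 114 mm over their backs; the gripper's body (76 mm by 85 mm) begins 54 mm behind the grasp point. The pads swing forward as they close: fully open they stand 13 mm farther back than shut.
Start: joints at [-1.321, 0.241, 0.005, 1.335, 0, 1.571], TCP at [0.124, -0.484, 0.304] pointing down, gripper open.
Joint ranges: [-2.72, 2.72], [-1.05, 1.87], [-1.09, 1.28], [-1.99, 2.15], [-1.42, 1.44], [-3.14, 3.14]. Speed limits (rad/s): [2.79, 2.79, 3.14, 3.14, 3.14, 3.14].

## Interface

Orientations are given as a unit quaternion [x, y, z, w].
In Python, from workcell import sensors, camera, order gives the robot as it stands. The module is installed in compiled form; this text tells all that it offers.
- The arm moves only by the shell command python3 -m inch 'ROWS'. ROWS is JSON, one flat list of numbers, 5 for each row, row after row: the opening, from -1 (shut) to 1 (fully open), then the shift along the tool's x, y, z in mm, then the turn about the tool's z in units of 6 degrees (1.0 is 6 degrees). A call has 1 to 8 rows; each row is the pose to reach, as a shift and turn from the pose commanded when the call began, along the tool's axes at that moment; what a row does not reach only later rows make up. A row lasts 1/10 s, in which the tool goes at most 50 mm and 8.59 degrees, less where a joint would pass 70% of its speed; a pose out of reach is approached as far as the arm can. A call with a gripper value outside its range is refused whole. The fingers move at their own pace and stop on an object; the grip force is fixed at half the most. Time passes only in rows, so rows that repeat a pose let the fingers close. It gives the time, the measured TCP pose, the force and the opening at its end, in the units of the state.
- sensors.get_obs(): the state, without advancing time (a new reading comes with each control period).
- camera(name): name is "scene" or "top"; returns a dict with "pixels" (400x640x3 uint8, red, green, blue), "intrinsics" (3x3 intrinsics, pixels), "k1" (the pictures are not rectified: a ray, as slopes to the right and down, at radius r is drawn at 1 + k1 r^2 times it, then the intrinsics apply), "extrinsics" (4x4, takes a point from camera to world coordinates). Camera axes: x right, y down, z forward; pixel columns grow to the right and rows downward; lengths in m; the calibration is good to about 2 mm. A picture is of the moment at which its call begins. There is no depth.
- order.job_done(): hands the job in, once; it reports no verdict.
The state is a dict: "clock": time; "joint_pos": joint angles; "joint_vel": joint speeds; "tau": joint torques, N m; "eef_pos": TCP position; "tool_rot": TCP orientation; "ft_force": force on the tool from outside, world axes, zero at the start; "ft_torque": the same for the moment, N m; "grip_width": finger opening in m.
Only numpy, scipy, OpenCV 4.12 (cv2) and the standard library are available. Lean on these libraries where they do the work, as an engineer would, in place of code of your own. Each camera call takes 0.05 s, during which the arm holds its last target.

## Task

Take the blue marking template by its wooden grip, lay it on the wooden blank in the jig and slide it gently, with only light pressure and without forcing it, until both its holes drop over the two brass pins and it lies flush on the blank. Then turn the red turn-button over the template's edge to lock it, let go, and leave the other things on the table where they are.

Things in the scene. Friction and masses are not known exactly. Their poses are not given: they have to be found in the camera images.
- template: Blue plate 120 (x) x 150 (y) x 6 mm, 0.15 to 0.3 kg, loose, lying flat. Origin at the centre of its underside, z up. Two round 9.5 mm pin holes at (0, +54) and (0, -54) mm; four 21.5 mm drawing cut-outs at (+-37, +-30) mm. On top a light wooden grip bar, 14 mm thick in x, 54 mm long in y, 6 to 36 mm above the underside. The plate is the same turned by half a turn; either way round is right.
- template_grip (a point): Middle of the wooden grip bar, 24 mm above the template's underside; axes as the template's.
- jig: Fixed plywood jig board 200 x 200 x 12 mm, spanning x -110 to +90 mm and y -100 to +100 mm about its origin, which lies on the table under the middle of the blank; z up.
- jig_seat (a point): Centre of the top face of the wooden blank (88 mm in x, 68 mm in y, fixed in the jig), 26 mm above the table; the template's underside must end flush on it. Axes as the jig's: the template goes with its y axis along the jig's y axis (either way round) and, seated, its centre is shifted from here along y as far as the pins are.
- pins_mid (a point): Middle of the pins' range, 35 mm above the table (height of the pin tips, 9 mm above the blank's top). Two upright brass pins, 8 mm across with 1.2 mm chamfered tips, stand at (0, +54) and (0, -54) mm from here, but their bar is clamped fast anywhere up to 12 mm either way along the jig's y axis: both are shifted alike along y by an amount not measured; their x is true.
- latch (a joint): Angle (rad) of the red turn-button, a flat bar 18 mm wide reaching 59 mm from an upright pivot; stays where left (friction 0.06 N m). Starts at -0.35 to 0; at 0 it points along the jig's +y, beside the template's place; at 1.57 along +x, over its edge; grows clockwise from above, stops at -0.6 and 1.6. Underside 34.5 mm above the table: 2.5 mm over a flush template; it hits one still on the pins.
- latch_peg (a point): Middle of the red upright peg on the turn-button, 14 mm in diameter, from 42.5 to 70.5 mm above the table, 45 mm from the pivot; this point is 58 mm above the table and moves with the button.
- latch_pivot (a point): Point on the turn-button's upright pivot axis, 58 mm above the table, at (-88, 0) mm from the jig's origin; axes as the jig's.
- eraser: White eraser 45 x 20 x 12 mm, loose, between the work places; leave it alone.
- pencil_cup: Blue cup with pencils, 72 mm wide, 150 mm high with its pencils, loose, at the far side; leave it alone.
- plaque: Finished wooden plaque 85 x 110 x 14 mm, loose, at the far side; leave it alone.
- sander: Cork sanding block 100 x 60 x 36 mm, loose, at the far side; leave it alone.
- marker: Blue and white marker 130 mm long, 12 mm high, loose, at the far side; leave it alone.

How it is judged:
By the outcome, as a careful person would: the job done as asked, in the order asked, and still so for the second after the job is handed in, with the robot touching nothing.
It also fails if it takes over 72 s, if anything falls off the work surface, if the arm or the gripper's body presses on something with over 40 N, if the wrist force passes 120 N, or if a joint passes its speed limit or range.

## Working session

There is one attempt and no reset: what is moved stays moved. The work goes in short steps, Python scripts to look and compute and a shell command to move; the robot and the scene stay as the last step left them, time stands still between calls to the robot, and variables do not carry over. Pictures are saved under pics/ and viewed, and the job is handed in when it is done.

```bash
ls; mkdir -p pics; python3 - <<'E'
from workcell import sensors, camera
import cv2
for n in("scene","top"):
    c=camera(n); cv2.imwrite(f"pics/{n}0.png",c["pixels"][:,:,::-1]); print(n,c["intrinsics"],c["k1"],c["extrinsics"])
o=sensors.get_obs(); print(o)
E
```

```text
pics
scene [[457.91687427   0.         332.13721142]
 [  0.         457.91687427 201.77450377]
 [  0.           0.           1.        ]] -0.02597122873296184 [[ 0.80574935  0.45838333 -0.37503694  0.92334931]
 [ 0.59204661 -0.64026186  0.48943393 -0.41042331]
 [-0.01577349 -0.61640042 -0.78727487  0.74575647]
 [ 0.          0.          0.          1.        ]]
top [[432.75885327   0.         320.28220325]
 [  0.         432.75885327 201.45021278]
 [  0.           0.           1.        ]] 0.033693333609704036 [[ 0.02759744 -0.99195406  0.12355374  0.47721935]
 [-0.99944341 -0.02969837 -0.01519454  0.03279193]
 [ 0.01874163 -0.12306564 -0.99222155  1.03479557]
 [ 0.          0.          0.          1.        ]]
{'clock': 0.1, 'joint_pos': array([-1.32100928e+00,  2.41357162e-01,  3.88695762e-03,  1.33519447e+00,
        8.02334470e-07,  1.57075624e+00]), 'joint_vel': array([ 0.00043889, -0.00130681,  0.00227562, -0.00085556, -0.00090222,
        0.00045034]), 'tau': array([-9.25408385e-04, -3.73138261e+01,  2.53010005e+01,  1.08733994e-02,
       -7.10633822e-05, -7.35213746e-06]), 'eef_pos': array([ 0.12349656, -0.484081  ,  0.30310278]), 'tool_rot': array([ 9.92208007e-01,  1.24588915e-01, -1.15952638e-04, -9.26950409e-04]), 'ft_force': array([-0.70272276, -0.66324599,  0.48813391]), 'ft_torque': array([ 0.01335138, -0.01142553,  0.01044635]), 'grip_width': 0.0856266884537251}
```

View pics/scene0.png

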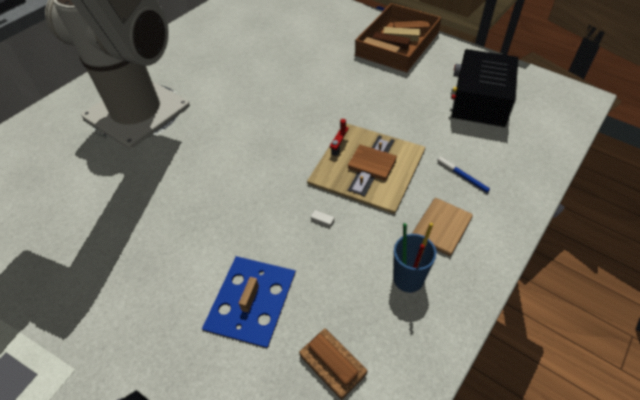

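View pics/top0.png

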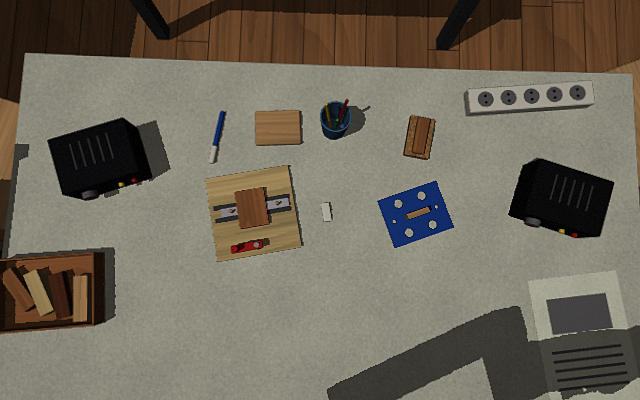

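The top view shows the blue template near (415,214), the jig near (253,213), and the red button near (250,246). The scene view shows the same things. Next I'll measure them.

```bash
cat > h.py <<'E'
import numpy as np, cv2
from workcell import sensors, camera
from scipy.spatial.transform import Rotation as R
def ray(c,uv):
    K=c["intrinsics"];uv=np.atleast_2d(uv).astype(float)
    d=np.c_[(uv[:,0]-K[0,2])/K[0,0],(uv[:,1]-K[1,2])/K[1,1]];s=d.copy()
    for _ in range(20): s=d/(1+c["k1"]*(s**2).sum(1,keepdims=True))
    T=np.array(c["extrinsics"]);return T[:3,3],np.c_[s,np.ones(len(s))]@T[:3,:3].T
def plane(c,uv,z):
    o,d=ray(c,uv);return (o+d*((z-o[2])/d[:,2:3]))[:,:2]
def proj(c,P):
    T=np.array(c["extrinsics"]);p=(np.atleast_2d(P)-T[:3,3])@T[:3,:3];s=p[:,:2]/p[:,2:]
    s=s*(1+c["k1"]*(s**2).sum(1,keepdims=True));K=c["intrinsics"]
    return s*[K[0,0],K[1,1]]+[K[0,2],K[1,2]]
def big(m,box):
    mm=np.zeros(m.shape,np.uint8);x0,y0,x1,y1=box;mm[y0:y1,x0:x1]=m[y0:y1,x0:x1].astype(np.uint8)*255
    cs,_=cv2.findContours(mm,cv2.RETR_EXTERNAL,cv2.CHAIN_APPROX_NONE)
    return max(cs,key=cv2.contourArea)
def rect(c,cont,z):
    w=plane(c,cont[:,0,:],z)
    (cx,cy),(a,b),ang=cv2.minAreaRect((w*1000).astype(np.float32))
    return cx,cy,a,b,ang
def hsv(c): return cv2.cvtColor(c["pixels"],cv2.COLOR_RGB2HSV)
E
python3 - <<'E'
from h import *
B={"top":dict(t=(365,170,465,260),j=(195,155,310,270)),"scene":dict(t=(190,250,305,350),j=(300,115,435,220))}
for n in("top","scene"):
    c=camera(n);h=hsv(c)
    blue=(h[...,0]>100)&(h[...,0]<130)&(h[...,1]>130)
    k=big(blue,B[n]["t"]);print(n,"templ",np.round(rect(c,k,.006),1))
    wood=(h[...,0]>8)&(h[...,0]<30)&(h[...,1]>65)
    k=big(wood,B[n]["j"]);print(n,"jig",np.round(rect(c,k,.012),1))
    im=c["pixels"][:,:,::-1]
    for key in"tj":
        x0,y0,x1,y1=B[n][key];cv2.imwrite(f"pics/{n}_{key}.png",cv2.resize(im[y0:y1,x0:x1],None,fx=5,fy=5,interpolation=cv2.INTER_CUBIC))
E
```

```text
top templ [ 583.2 -210.9  120.1  150.5   20.8]
top jig [574.3 176.3 199.5 199.8  11.6]
scene templ [ 581.9 -210.4  118.3  149.    20.9]
scene jig [574.5 173.6 199.1 204.6  11.7]
```

View pics/top_j.png

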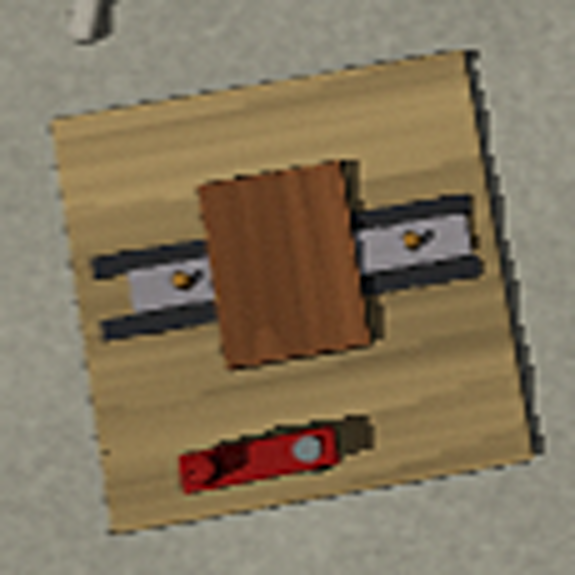

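View pics/scene_j.png

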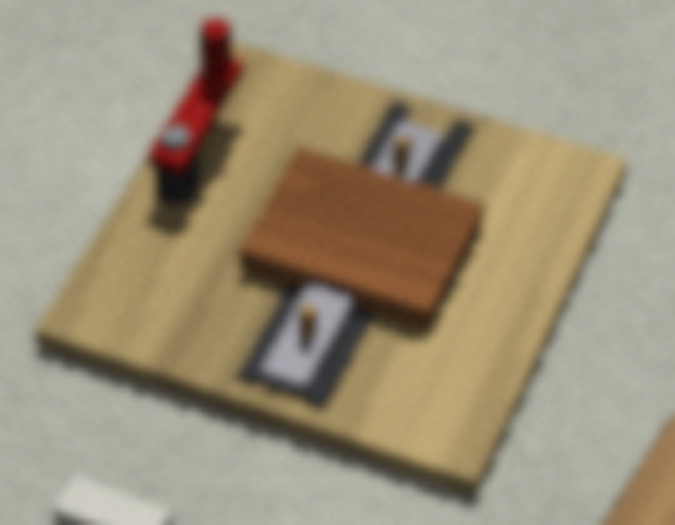

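View pics/top_t.png

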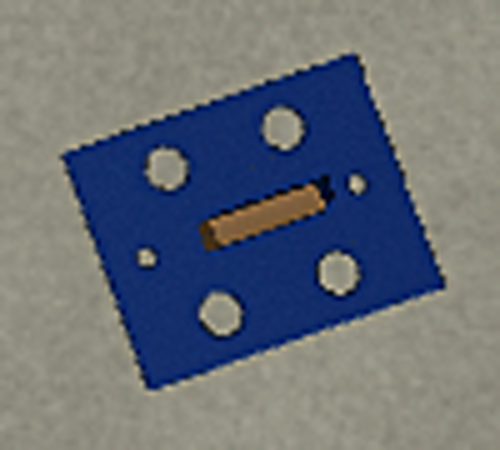

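Pins are visible in the top zoom at (181,280) and (411,240), the pivot at (307,448) and the peg top at about (203,463). The button points along jig +y. In the scene zoom the pin tips are at (402,145) and (309,310).

```bash
python3 - <<'E'
from h import *
def z(x,y,b): return [(x+.5)/5-.5+b[0],(y+.5)/5-.5+b[1]]
ct=camera("top");cs=camera("scene")
a=plane(ct,[z(181,280,(195,155)),z(411,240,(195,155))],.035)*1000
s=plane(cs,[z(402,145,(300,115)),z(309,309,(300,115))],.035)*1000
hh=plane(ct,[z(147,258,(365,170)),z(357,184,(365,170))],.006)*1000
for n,p in(("top",a),("scene",s),("holes",hh)):
    d=p[0]-p[1];print(n,p.round(1).tolist(),"mid",p.mean(0).round(1),"len",np.hypot(*d).round(1),"yaw",np.degrees(np.arctan2(-d[0],d[1])).round(2))
# blank top
for n,c,box in(("top",ct,(230,180,275,235)),("scene",cs,(345,140,400,182))):
    h=hsv(c);m=(h[...,0]>3)&(h[...,0]<14)&(h[...,1]>110)&(h[...,2]>60)
    k=big(m,box);print(n,"blank",np.round(rect(c,k,.026),1))
    m=((h[...,0]<5)|(h[...,0]>174))&(h[...,1]>150)&(h[...,2]>60)
    b=(225,235,275,260) if n=="top" else (325,115,352,160)
    k=big(m,b);print("red",np.round(rect(c,k,.0425),1))
print("peg top", plane(ct,[z(200,465,(195,155))],.0705)*1000, plane(cs,[z(216,27,(300,115))],.0705)*1000)
print("pivot", plane(ct,[z(307,448,(195,155))],.0425)*1000, plane(cs,[z(176,135,(300,115))],.0425)*1000)
o=sensors.get_obs();Rm=R.from_quat(o["tool_rot"]).as_matrix();print(Rm.round(4))
E
```

```text
top [[574.2, 223.5], [596.0, 118.4]] mid [585.1 171. ] len 107.4 yaw 11.69
scene [[574.2, 222.5], [594.5, 120.0]] mid [584.3 171.2] len 104.5 yaw 11.17
holes [[563.1, -160.2], [601.7, -260.8]] mid [ 582.4 -210.5] len 107.7 yaw 20.99
top blank [584.  178.5  87.2  67.7  11.8]
red [492.5 183.   16.9  70.6  12.9]
scene blank [584.3 177.7  85.   71.8  11.1]
red [492.8 180.7  16.4  70.6  16.2]
peg top [[489.16084885 204.03692517]] [[486.5972147  205.22145019]]
pivot [[498.47524088 161.04643904]] [[494.61046015 164.11852181]]
[[ 9.690e-01  2.472e-01 -2.000e-04]
 [ 2.472e-01 -9.690e-01  7.000e-04]
 [ 0.000e+00 -7.000e-04 -1.000e+00]]
```

```bash
cat > go.py <<'E'
import sys
from h import *
x,y,z,yaw=map(float,sys.argv[1:5]) # mm, deg tool-x yaw
o=sensors.get_obs();Rm=R.from_quat(o["tool_rot"]).as_matrix()
d=Rm.T@(np.array([x,y,z])-o["eef_pos"]*1000)
yw=np.degrees(np.arctan2(Rm[1,0],Rm[0,0]))
t=-((yaw-yw+180)%360-180)/6
print("tool shift",d.round(2),"turn",round(t,3),"| pos",(o["eef_pos"]*1000).round(1),"yaw",yw.round(2),"tilt",Rm[2,:2].round(4),"F",o["ft_force"].round(1),"w",round(o["grip_width"]*1000,1),"t",round(o["clock"],1))
E
python3 go.py 582.5 -210.6 160 110.9
```

```text
tool shift [ 512.36 -151.68  143.72] turn -16.098 | pos [ 123.6 -484.3  303.6] yaw 14.31 tilt [ 0.     -0.0007] F [0.3 0.1 0.7] w 85.4 t 0.3
```

```bash
python3 -m inch '[1,64,-19,12,-2, 1,128,-38,24,-4, 1,192,-57,36,-6, 1,256,-76,48,-8, 1,320,-95,60,-10, 1,384,-114,75,-12, 1,450,-133,90,-14, 1,512.4,-151.7,100,-16.1]'; python3 go.py 582.5 -210.6 160 110.9
```

```text
clock: 1.1
eef_pos: [0.4628, -0.2817, 0.2301]
tool_rot: [0.746, 0.665, -0.0, 0.0]
ft_force: [-0.0, 0.4, 0.1]
grip_width: 0.0853
tool shift [ 84.36 110.76  70.11] turn -4.578 | pos [ 462.8 -281.7  230.1] yaw 83.43 tilt [-0.0003  0.0001] F [-0.   0.4  0.1] w 85.3 t 1.1
```

```bash
python3 -m inch '[1,0,0,0,0]'; python3 go.py 582.5 -210.6 160 110.9
```

```text
clock: 1.2
eef_pos: [0.4653, -0.2794, 0.2288]
tool_rot: [0.745, 0.667, 0.001, -0.001]
ft_force: [-1.0, -1.0, 0.6]
grip_width: 0.0853
tool shift [ 81.32 108.82  68.95] turn -4.547 | pos [ 465.3 -279.4  228.8] yaw 83.62 tilt [ 0.002 -0.   ] F [-1.  -1.   0.6] w 85.3 t 1.2
```

```bash
python3 -m inch '[0,16,22,14,-1, 0,32,44,28,-2, 0,48,66,42,-3, 0,64,88,56,-4, 0,81.3,108.8,69,-4.55, 0,81.3,108.8,69,-4.55, 0,81.3,108.8,69,-4.55]'; python3 go.py 582.5 -210.6 120 110.9
python3 - <<'E'
from h import *
for n in("top","scene"):
    c=camera(n);u=proj(c,[.5825,-.2106,.03])[0].astype(int);im=c["pixels"][max(u[1]-60,0):u[1]+60,u[0]-60:u[0]+60,::-1]
    cv2.imwrite(f"pics/{n}_1.png",cv2.resize(im,None,fx=4,fy=4))
a=cv2.imread("pics/top_1.png");b=cv2.imread("pics/scene_1.png");cv2.imwrite("pics/g1.png",np.hstack([a,b])[:, :800] if 0 else cv2.resize(np.hstack([a,b]),(800,400)))
E
```

```text
clock: 1.9
eef_pos: [0.5786, -0.2154, 0.1609]
tool_rot: [0.571, 0.821, -0.0, -0.001]
ft_force: [-0.5, 0.0, -1.4]
grip_width: 0.0427
tool shift [ 3.15  5.37 40.85] turn -0.093 | pos [ 578.6 -215.4  160.9] yaw 110.34 tilt [ 0.0008 -0.0017] F [-0.5  0.  -1.4] w 42.7 t 1.9
```

View pics/g1.png

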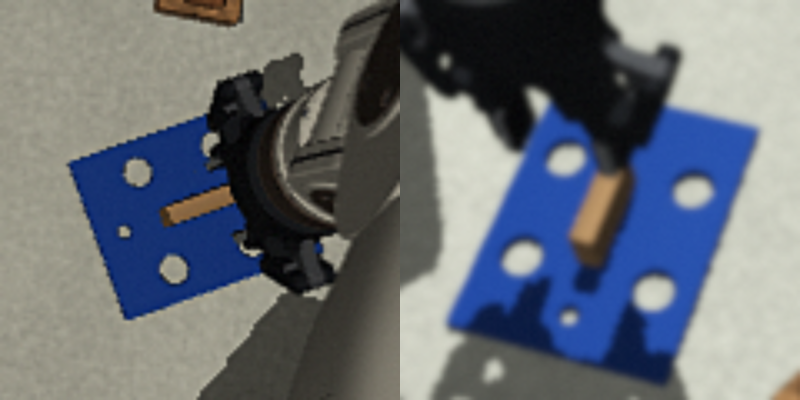

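The open jaws straddle the grip bar as planned. Next I descend in steps.

```bash
python3 -m inch '[0,3.2,5.4,0,-0.1, 0,3.2,5.4,20,-0.1, 0,3.2,5.4,40,-0.1, 0,3.2,5.4,58,-0.1, 0,3.2,5.4,68,-0.1, 0,3.2,5.4,72,-0.1, 0,3.2,5.4,72,-0.1, 0,3.2,5.4,72,-0.1]'; python3 go.py 582.5 -210.6 84 110.9
```

```text
clock: 2.8
eef_pos: [0.5837, -0.211, 0.0906]
tool_rot: [0.567, 0.824, 0.0, 0.001]
ft_force: [0.0, 0.1, -0.2]
grip_width: 0.0423
tool shift [ 0.75 -0.96  6.6 ] turn 0.009 | pos [ 583.7 -211.    90.6] yaw 110.95 tilt [-0.0012  0.0014] F [ 0.   0.1 -0.2] w 42.3 t 2.8
```

```bash
python3 -m inch '[0,0.5,-1,4,0, 0,0.5,-1,6,0, -0.3,0.5,-1,6,0, -0.5,0.5,-1,6,0, -0.6,0.5,-1,6,0, -1,0.5,-1,6,0, -1,0.5,-1,6,0, -1,0.5,-1,6,0]'; python3 go.py 582.5 -210.6 84 110.9
```

```text
clock: 3.6
eef_pos: [0.5821, -0.2106, 0.0838]
tool_rot: [0.567, 0.824, -0.0, 0.0]
ft_force: [-0.6, -0.5, 2.8]
grip_width: 0.0127
tool shift [-0.15  0.42 -0.18] turn 0.011 | pos [ 582.1 -210.6   83.8] yaw 110.96 tilt [-0.0003  0.0002] F [-0.6 -0.5  2.8] w 12.7 t 3.6
```

```bash
python3 -m inch '[-1,0,0,0,0,-1,0,0,0,0,-1,0,0,0,0]'; python3 go.py 582.5 -210.6 84 110.9
```

```text
clock: 3.9
eef_pos: [0.5821, -0.2106, 0.0838]
tool_rot: [0.567, 0.824, -0.0, 0.0]
ft_force: [-0.9, -0.6, 3.5]
grip_width: 0.0129
tool shift [-0.14  0.41 -0.18] turn 0.011 | pos [ 582.1 -210.6   83.8] yaw 110.96 tilt [-0.0004  0.0003] F [-0.9 -0.6  3.5] w 12.9 t 3.9
```

```bash
python3 -m inch '[-1,0,0,-10,0,-1,0,0,-25,0,-1,0,0,-40,0,-1,0,0,-55,0,-1,0,0,-70,0,-1,0,0,-70,0,-1,0,0,-70,0]'; python3 go.py 585.6 171.2 155 101.6
python3 - <<'E'
from h import *
c=camera("scene");cv2.imwrite("pics/s2.png",c["pixels"][:,:,::-1])
E
```

```text
clock: 4.6
eef_pos: [0.5818, -0.2103, 0.1532]
tool_rot: [0.567, 0.824, 0.0, -0.0]
ft_force: [-1.4, -0.3, -2.8]
grip_width: 0.0131
tool shift [354.9  140.08  -1.67] turn 1.563 | pos [ 581.8 -210.3  153.2] yaw 110.98 tilt [ 0.0003 -0.0001] F [-1.4 -0.3 -2.8] w 13.1 t 4.6
```

View pics/s2.png

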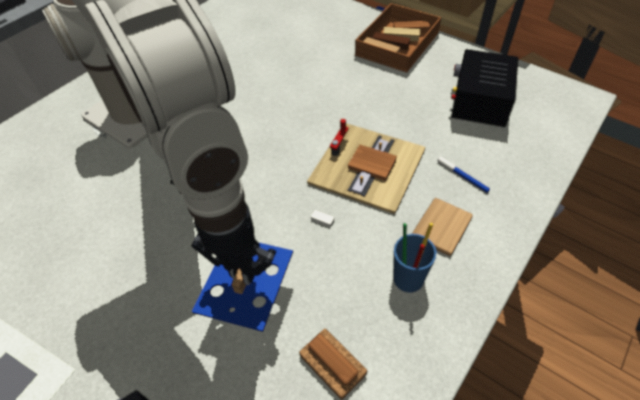

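The template is lifted level, with its centre near (245,285) in the scene picture. Next I carry it across to a point above the pins.

```bash
python3 -m inch '[-1,30,12,-10,0.1, -1,75,30,-20,0.3, -1,120,48,-20,0.5, -1,165,65,-20,0.7, -1,210,83,-20,0.9,-1,255,101,-20,1.1,-1,300,118,-20,1.3,-1,340,134,-20,1.5]'; python3 go.py 585.6 171.2 155 101.6
```

```text
clock: 5.45
eef_pos: [0.5842, 0.1571, 0.172]
tool_rot: [0.63, 0.777, -0.001, -0.001]
ft_force: [1.9, -0.2, -2.8]
grip_width: 0.0129
tool shift [13.46  4.28 17.01] turn 0.061 | pos [584.2 157.1 172. ] yaw 101.97 tilt [ 0.0002 -0.0026] F [ 1.9 -0.2 -2.8] w 12.9 t 5.5
```

```bash
python3 -m inch '[-1,8,3,0,0.05, -1,14,5,5,0.06,-1,14,5,15,0.06,-1,14,5,20,0.06,-1,14,5,25,0.06,-1,14,5,25,0.06,-1,14,5,25,0.06]'; python3 go.py 585.6 171.2 125 101.6
python3 - <<'E'
from h import *
for n in("top","scene"):
    c=camera(n);u=proj(c,[.585,.171,.06])[0].astype(int);im=c["pixels"][max(u[1]-70,0):u[1]+70,u[0]-70:u[0]+70,::-1]
    print(n,u);cv2.imwrite(f"pics/{n}_3.png",cv2.resize(im,(560,560),interpolation=cv2.INTER_CUBIC))
E
```

```text
clock: 6.15
eef_pos: [0.5875, 0.1687, 0.1484]
tool_rot: [0.633, 0.775, -0.0, -0.0]
ft_force: [0.0, 0.1, -2.6]
grip_width: 0.0129
tool shift [ 2.82 -1.34 23.4 ] turn -0.013 | pos [587.5 168.7 148.4] yaw 101.52 tilt [-0.0001 -0.0004] F [ 0.   0.1 -2.6] w 12.9 t 6.2
top [252 205]
scene [371 151]
```

View pics/top_3.png

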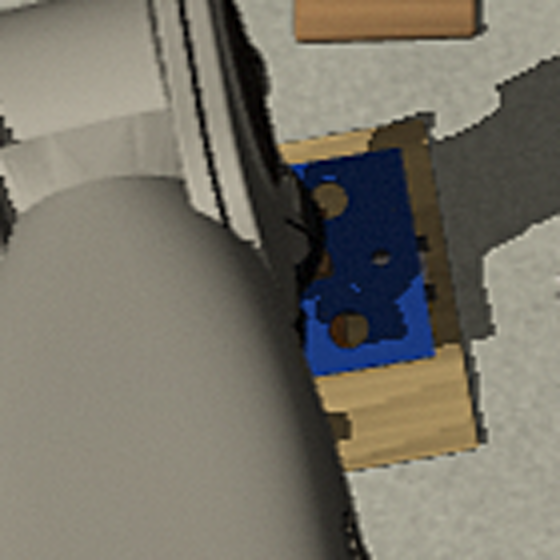

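View pics/scene_3.png

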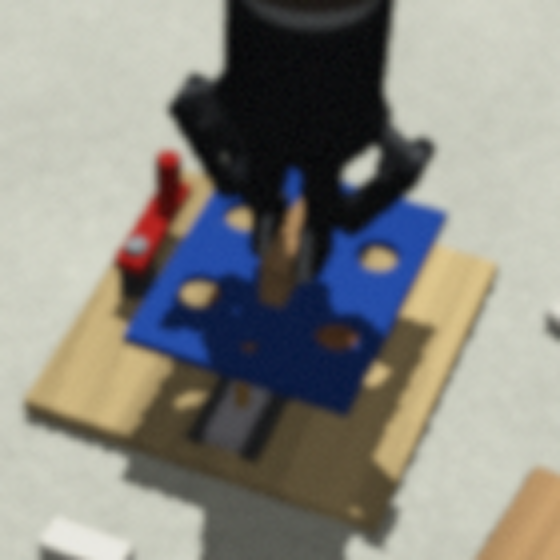

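The template hangs about 38 mm above the blank. The near pin hole shows in the top view at (380,258) of the crop and in the scene view at (249,348), with the pin at (241,394). I'll check the offset from the TCP to the template.

```bash
python3 - <<'E'
from h import *
ct=camera("top");cs=camera("scene");o=sensors.get_obs();p=o["eef_pos"]*1000
f=lambda x,y,b:[(x+.5)/4-.5+b[0],(y+.5)/4-.5+b[1]]
z=(p[2]-83.8+5)/1000
a=plane(ct,[f(380,258,(182,135)),f(330,201,(182,135)),f(349,330,(182,135))],z)*1000
b=plane(cs,[f(249,348,(301,81)),f(378,258,(301,81)),f(198,293,(301,81)),f(337,337,(301,81))],z)*1000
Rm=R.from_quat(o["tool_rot"]).as_matrix()
ex=-Rm[:2,1];ey=Rm[:2,0]
# template x axis = +-tool y
print(ex,ey,p)
for q in list(a)+list(b): d=q-p[:2]; print(q.round(1),"templ frame",round(d@ex,1),round(d@ey,1))
E
```

```text
[-0.9796174  -0.20086995] [-0.20087013  0.97961788] [587.71034551 169.54260725 149.06529979]
[599.6 116.1] templ frame -0.9 -54.8
[631.1 145.4] templ frame -37.7 -32.4
[558.7 131.7] templ frame 36.0 -31.3
[600.2 114.6] templ frame -1.2 -56.4
[619.4 205.5] templ frame -38.3 28.8
[557.9 130.9] templ frame 36.9 -31.9
[631.8 146.2] templ frame -38.5 -31.7
```

```bash
python3 -m inch '[-1,1.5,-1.5,4,0, -1,1.5,-1.5,8,0,-1,1.5,-1.5,12,0,-1,1.5,-1.5,16,0,-1,1.5,-1.5,20,0,-1,1.5,-1.5,23,0,-1,1.5,-1.5,23,0,-1,1.5,-1.5,23,0]'; python3 -m inch '[-1,0,0,0,0,-1,0,0,0,0,-1,0,0,0,0]';python3 go.py 585.6 171.2 125 101.6
python3 - <<'E'
from h import *
for n in("top","scene"):
    c=camera(n);u=proj(c,[.585,.171,.06])[0].astype(int);im=c["pixels"][max(u[1]-70,0):u[1]+70,u[0]-70:u[0]+70,::-1]
    print(n,u);cv2.imwrite(f"pics/{n}_4.png",cv2.resize(im,(560,560),interpolation=cv2.INTER_CUBIC))
E
```

```text
clock: 7.15
eef_pos: [0.5856, 0.1708, 0.1254]
tool_rot: [0.632, 0.775, -0.0, -0.0]
ft_force: [-0.2, -0.4, -2.5]
grip_width: 0.0131
clock: 7.45
eef_pos: [0.5857, 0.1709, 0.1257]
tool_rot: [0.632, 0.775, 0.0, 0.0]
ft_force: [-0.2, 0.5, -2.5]
grip_width: 0.0129
tool shift [ 0.35 -0.06  0.74] turn 0.001 | pos [585.7 170.9 125.7] yaw 101.61 tilt [0.     0.0004] F [-0.2  0.5 -2.5] w 12.9 t 7.5
top [252 205]
scene [371 151]
```

View pics/top_4.png

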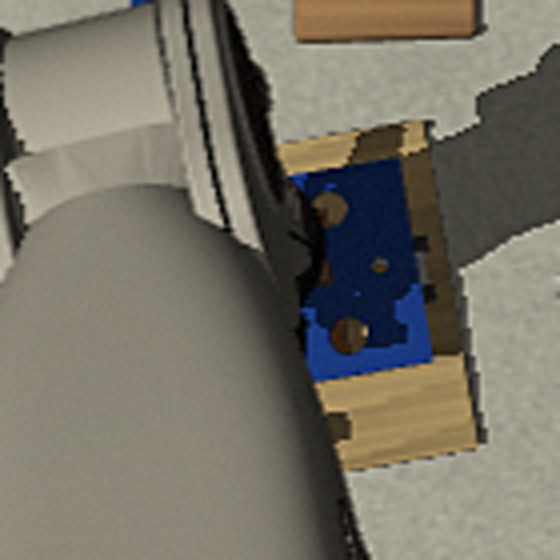

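View pics/scene_4.png

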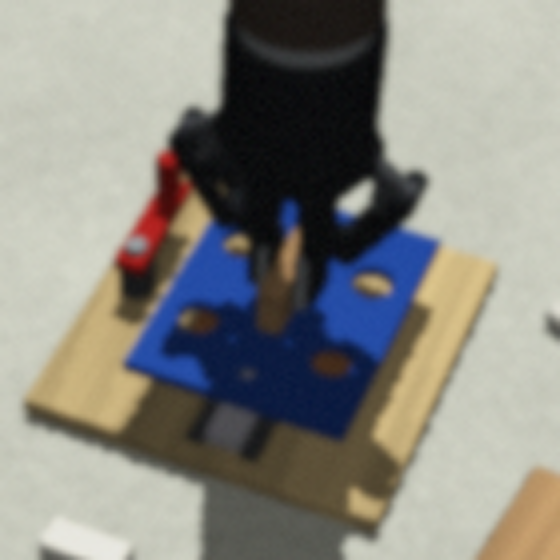

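In the top view the hole is at (380,266) with brass showing through it. In the scene view the hole is at (249,374). I'll measure hole against pin.

```bash
python3 - <<'E'
from h import *
ct=camera("top");cs=camera("scene");o=sensors.get_obs();p=o["eef_pos"]*1000
f=lambda x,y,b:[(x+.5)/4-.5+b[0],(y+.5)/4-.5+b[1]]
z=(p[2]-83.8+6)/1000
a=plane(ct,[f(380,265.5,(182,135)),f(330,209,(182,135)),f(350,335,(182,135))],z)*1000
b=plane(cs,[f(249,374,(301,81)),f(372.5,284,(301,81)),f(199,319.5,(301,81)),f(332,362,(301,81))],z)*1000
Rm=R.from_quat(o["tool_rot"]).as_matrix()
ex=-Rm[:2,1];ey=Rm[:2,0]
for q in list(a)+list(b): d=q-p[:2]; print(q.round(1),"templ frame",round(d@ex,1),round(d@ey,1))
pr=lambda c,P,b:((proj(c,P)-b+.5)*4-.5).round(1)
print("pin in crops",pr(ct,np.array([596.,118.4,35])/1000,(182,135)),pr(cs,np.array([594.5,120,35])/1000,(301,81)))
im=cv2.resize(ct["pixels"][185:220,262:297,::-1],(700,700),interpolation=cv2.INTER_NEAREST);cv2.imwrite("pics/hole.png",im)
E
```

```text
[598.2 117.8] templ frame -1.6 -54.5
[630.  147.8] templ frame -38.8 -31.5
[557.7 133.3] templ frame 34.9 -31.2
[599.4 117.2] templ frame -2.7 -55.3
[617.1 207.7] templ frame -38.2 29.8
[557.1 133.5] templ frame 35.5 -30.8
[629.3 148.6] templ frame -38.2 -30.6
pin in crops [[380.6 271.9]] [[243.2 383.1]]
```

View pics/hole.png

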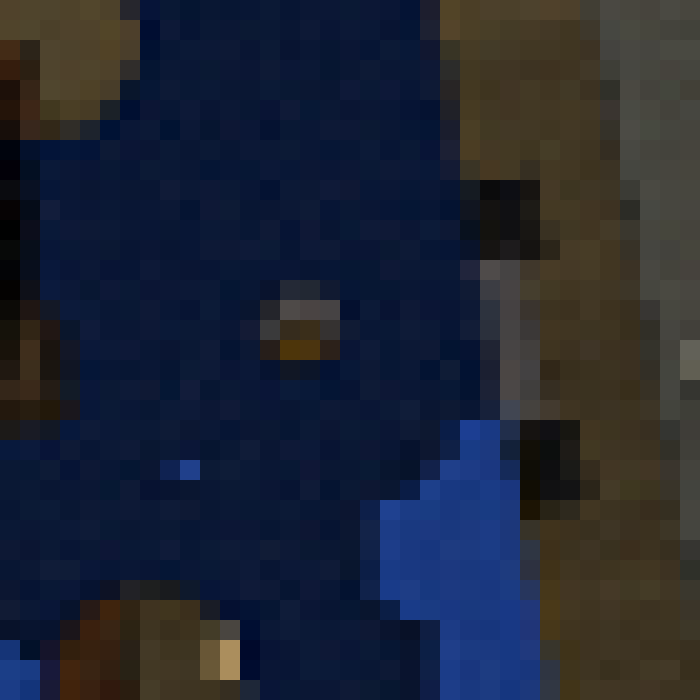

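```bash
python3 -m inch '[-1,0.8,-1.7,0,0,-1,0.8,-1.7,2,0,-1,0.8,-1.7,4,0,-1,0.8,-1.7,5,0,-1,0.8,-1.7,5,0,-1,0.8,-1.7,5,0]';python3 go.py 585.6 171.2 110 101.6
python3 - <<'E'
from h import *
ct=camera("top")
im=cv2.resize(ct["pixels"][185:220,262:297,::-1],(700,700),interpolation=cv2.INTER_NEAREST);cv2.imwrite("pics/hole2.png",im)
E
```

```text
clock: 8.25
eef_pos: [0.5838, 0.1713, 0.1204]
tool_rot: [0.632, 0.775, -0.0, -0.0]
ft_force: [-0.1, 0.4, -2.2]
grip_width: 0.0128
tool shift [-0.43  1.75 10.44] turn 0.001 | pos [583.8 171.3 120.4] yaw 101.61 tilt [-0.     -0.0001] F [-0.1  0.4 -2.2] w 12.8 t 8.2
```

View pics/hole2.png

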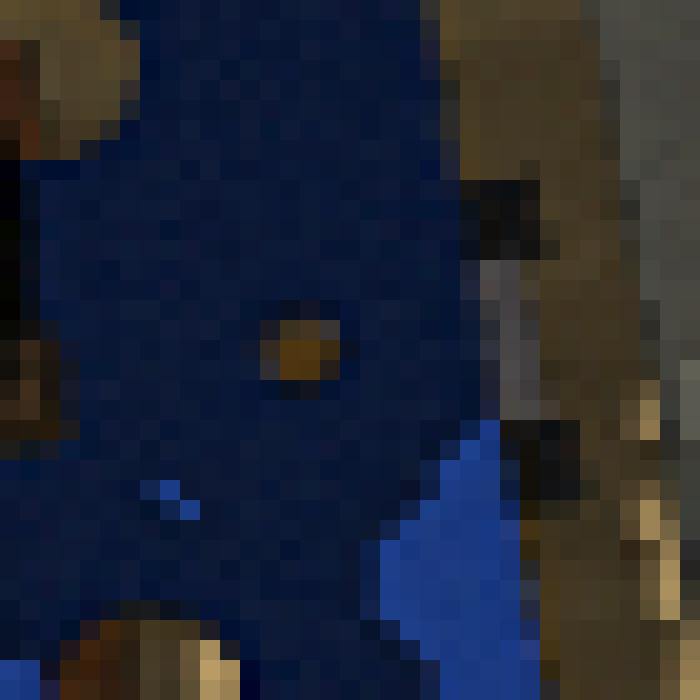

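The pin now sits almost centred in the hole. I'll feel for contact in small steps.

```bash
python3 -m inch '[-1,0,0,0.5,0,-1,0,0,1,0,-1,0,0,1.5,0,-1,0,0,2,0,-1,0,0,2,0,-1,0,0,2,0]';python3 go.py 585.6 171.2 110 101.6; python3 -m inch '[-1,0,0,0.5,0,-1,0,0,1,0,-1,0,0,1,0]';python3 go.py 585.6 171.2 110 101.6
```

```text
clock: 8.9
eef_pos: [0.5838, 0.1713, 0.1185]
tool_rot: [0.632, 0.775, -0.0, -0.0]
ft_force: [1.0, 0.3, -3.2]
grip_width: 0.0128
tool shift [-0.44  1.76  8.51] turn 0.001 | pos [583.8 171.3 118.5] yaw 101.61 tilt [ 0. -0.] F [ 1.   0.3 -3.2] w 12.8 t 8.9
clock: 9.2
eef_pos: [0.5838, 0.1713, 0.1174]
tool_rot: [0.632, 0.775, -0.0, -0.0]
ft_force: [-0.2, -0.3, -2.1]
grip_width: 0.0131
tool shift [-0.44  1.8   7.45] turn 0.001 | pos [583.8 171.3 117.4] yaw 101.61 tilt [ 0.     -0.0001] F [-0.2 -0.3 -2.1] w 13.1 t 9.2
```

```bash
for i in 1; do python3 -m inch '[-1,0,0,0.5,0,-1,0,0,1,0,-1,0,0,1,0]'; done; python3 -m inch '[-1,0,0,0.5,0,-1,0,0,1,0,-1,0,0,1,0]'; python3 go.py 585.6 171.2 110 101.6
```

```text
clock: 9.5
eef_pos: [0.5837, 0.1713, 0.1164]
tool_rot: [0.632, 0.775, -0.0, -0.0]
ft_force: [-0.3, 0.4, -2.7]
grip_width: 0.013
clock: 9.8
eef_pos: [0.5838, 0.1712, 0.1154]
tool_rot: [0.632, 0.775, -0.0, -0.0]
ft_force: [0.3, -0.5, -2.0]
grip_width: 0.0133
tool shift [-0.41  1.8   5.45] turn 0.001 | pos [583.8 171.2 115.4] yaw 101.6 tilt [-0.     -0.0001] F [ 0.3 -0.5 -2. ] w 13.3 t 9.8
```

```bash
python3 -m inch '[-1,0,0,0.5,0,-1,0,0,1,0,-1,0,0,1.5,0,-1,0,0,1.5,0]'; python3 -m inch '[-1,0,0,0.5,0,-1,0,0,1,0,-1,0,0,1.5,0,-1,0,0,1.5,0]'; python3 go.py 585.6 171.2 110 101.6
```

```text
clock: 10.2
eef_pos: [0.5837, 0.1713, 0.1139]
tool_rot: [0.632, 0.775, -0.0, -0.0]
ft_force: [-0.0, 0.1, -2.5]
grip_width: 0.0131
clock: 10.6
eef_pos: [0.5837, 0.1712, 0.1124]
tool_rot: [0.632, 0.775, -0.0, -0.0]
ft_force: [0.8, -0.7, -3.0]
grip_width: 0.0125
tool shift [-0.42  1.81  2.43] turn 0.001 | pos [583.7 171.2 112.4] yaw 101.6 tilt [ 0.     -0.0002] F [ 0.8 -0.7 -3. ] w 12.5 t 10.6
```

```bash
python3 -m inch '[-1,0,0,0.5,0,-1,0,0,1,0,-1,0,0,1,0]'; python3 -m inch '[-1,0,0,0.5,0,-1,0,0,1,0,-1,0,0,1,0]'; python3 go.py 585.6 171.2 110 101.6
```

```text
clock: 10.9
eef_pos: [0.5837, 0.1713, 0.1114]
tool_rot: [0.632, 0.775, -0.0, -0.0]
ft_force: [-0.5, -0.7, -2.9]
grip_width: 0.0126
clock: 11.2
eef_pos: [0.5838, 0.1712, 0.1104]
tool_rot: [0.632, 0.775, -0.0, -0.0]
ft_force: [-0.5, -0.4, -3.2]
grip_width: 0.0128
tool shift [-0.41  1.79  0.44] turn 0.001 | pos [583.8 171.2 110.4] yaw 101.61 tilt [ 0.     -0.0001] F [-0.5 -0.4 -3.2] w 12.8 t 11.2
```

```bash
python3 -m inch '[-1,0,0,0.3,0,-1,0,0,0.6,0,-1,0,0,0.6,0]'; python3 -m inch '[-1,0,0,0.3,0,-1,0,0,0.6,0,-1,0,0,0.6,0]'; python3 go.py 585.6 171.2 110 101.6
```

```text
clock: 11.5
eef_pos: [0.5838, 0.1713, 0.1099]
tool_rot: [0.632, 0.775, -0.0, -0.0]
ft_force: [0.4, -0.1, -2.1]
grip_width: 0.0129
clock: 11.8
eef_pos: [0.5838, 0.1713, 0.1098]
tool_rot: [0.632, 0.775, 0.0, 0.0]
ft_force: [-1.7, -0.4, 1.3]
grip_width: 0.0129
tool shift [-0.45  1.71 -0.17] turn 0.001 | pos [583.8 171.3 109.8] yaw 101.61 tilt [0.     0.0004] F [-1.7 -0.4  1.3] w 12.9 t 11.8
```

Contact came at TCP z = 109.8 mm, which is exactly 26 mm above the pick height, so the template is flush. I'll check by camera, then release and rise.

```bash
python3 -m inch '[-0.5,0,0,0,0,-0.3,0,0,0,0,-0.2,0,0,0,0,-0.1,0,0,0,0,-0.1,0,0,0,0]'; python3 -m inch '[-0.1,0,0,-8,0,-0.1,0,0,-25,0,-0.1,0,0,-50,0,-0.1,0,0,-80,0,-0.1,0,0,-100,0,-0.1,0,0,-100,0]';python3 go.py 585.6 171.2 110 101.6
python3 - <<'E'
from h import *
for n in("top","scene"):
    c=camera(n);u=np.array([252,205] if n=="top" else [371,151]);im=c["pixels"][max(u[1]-70,0):u[1]+70,u[0]-70:u[0]+70,::-1]
    cv2.imwrite(f"pics/{n}_5.png",cv2.resize(im,(560,560),interpolation=cv2.INTER_CUBIC))
E
```

```text
clock: 12.3
eef_pos: [0.5839, 0.1713, 0.1093]
tool_rot: [0.632, 0.775, 0.0, 0.0]
ft_force: [-0.3, -0.4, -0.1]
grip_width: 0.0383
clock: 12.9
eef_pos: [0.5858, 0.1719, 0.2139]
tool_rot: [0.632, 0.775, 0.003, 0.002]
ft_force: [0.5, 0.7, -0.0]
grip_width: 0.0383
tool shift [ -0.69  -1.16 103.87] turn 0.001 | pos [585.8 171.9 213.9] yaw 101.61 tilt [0.0007 0.0081] F [ 0.5  0.7 -0. ] w 38.3 t 12.9
```

View pics/top_5.png

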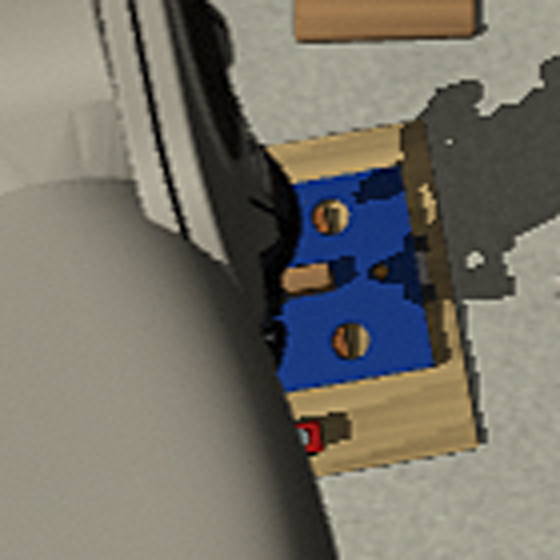

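View pics/scene_5.png

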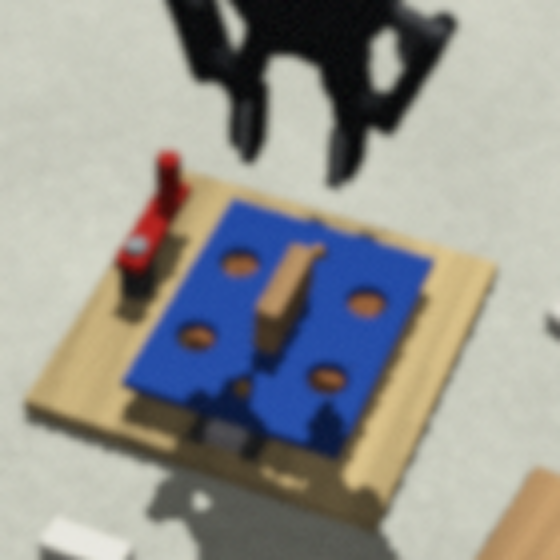

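The template is flush. The pin shows through its hole at (380,270) in the top crop and (242,386) in the scene crop, and the blank fills the cut-outs. Next is the turn-button. I'll cage the peg loosely between the jaws and follow its arc.

```bash
python3 go.py 487.1 204.9 170 91.6
```

```text
tool shift [ 52.37 -88.16  39.78] turn 1.668 | pos [583.9 171.3 209.9] yaw 101.61 tilt [0.0001 0.0013] F [-0.8  0.2 -0.1] w 38.3 t 13.0
```

```bash
python3 -m inch '[-0.3,10,-17,0,0.3,-0.4,20,-35,0,0.6,-0.4,32,-54,0,1,-0.4,44,-74,5,1.4,-0.4,52.4,-88.2,15,1.67,-0.4,52.4,-88.2,20,1.67,-0.4,52.4,-88.2,20,1.67,-0.4,52.4,-88.2,20,1.67]'; python3 -m inch '[-0.4,0,0,0,0,-0.4,0,0,0,0]'; python3 go.py 487.1 204.9 119 91.6
python3 - <<'E'
from h import *
for n in("top","scene"):
    c=camera(n);u=np.array([252,205] if n=="top" else [371,151]);im=c["pixels"][max(u[1]-70,0):u[1]+70,u[0]-70:u[0]+70,::-1]
    cv2.imwrite(f"pics/{n}_6.png",cv2.resize(im,(560,560),interpolation=cv2.INTER_CUBIC))
E
```

```text
clock: 13.8
eef_pos: [0.4874, 0.2047, 0.1889]
tool_rot: [0.697, 0.717, -0.0, -0.0]
ft_force: [-1.0, 0.5, -0.4]
grip_width: 0.0256
clock: 14.0
eef_pos: [0.4876, 0.2047, 0.1895]
tool_rot: [0.697, 0.717, 0.0, 0.0]
ft_force: [0.7, -0.5, -0.3]
grip_width: 0.0254
tool shift [ 0.22 -0.57 70.51] turn -0.008 | pos [487.6 204.7 189.5] yaw 91.55 tilt [0.0002 0.0007] F [ 0.7 -0.5 -0.3] w 25.4 t 14.0
```

View pics/scene_6.png

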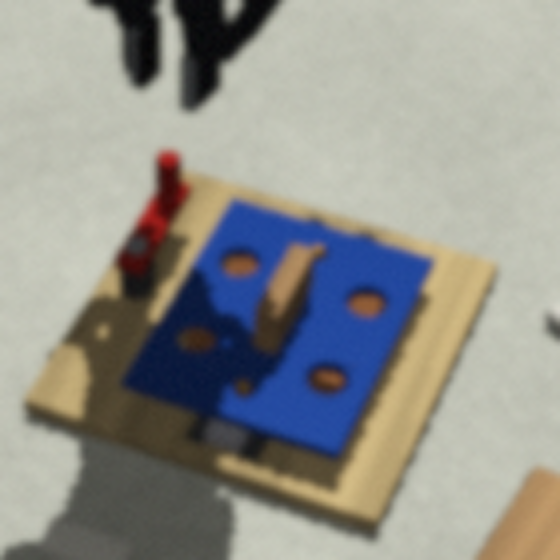

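View pics/top_6.png

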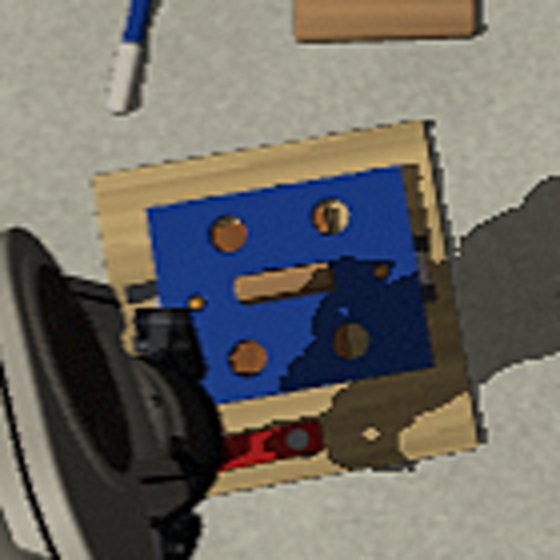

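Both pins now show in their holes, at (195,302) and (380,270) in the top crop. The fingertips, midway near (168,95) in the scene crop, are above the peg at (168,158). I'll check that alignment numerically.

```bash
python3 - <<'E'
from h import *
cs=camera("scene");f=lambda x,y,b:[(x+.5)/4-.5+b[0],(y+.5)/4-.5+b[1]]
print(plane(cs,[f(144,80,(301,81)),f(194,104,(301,81))],.118)*1000)
print(plane(cs,[f(168,158,(301,81))],.0705)*1000)
E
```

```text
[[471.63420596 203.59652983]
 [504.16624721 203.04335854]]
[[486.51995391 204.67328711]]
```

```bash
python3 -m inch '[-0.4,0.7,-1.2,10,0,-0.4,0.7,-1.2,25,0,-0.4,0.7,-1.2,38,0,-0.4,0.7,-1.2,46,0,-0.4,0.7,-1.2,50,0,-0.4,0.7,-1.2,50,0]'; python3 -m inch '[-0.4,0,0,4,0,-0.4,0,0,10,0,-0.4,0,0,16,0,-0.4,0,0,20,0,-0.4,0,0,20,0]'; python3 go.py 487.1 204.9 119 91.6
python3 - <<'E'
from h import *
c=camera("scene");u=[350,130];im=c["pixels"][u[1]-60:u[1]+60,u[0]-60:u[0]+60,::-1]
cv2.imwrite("pics/s7.png",cv2.resize(im,(600,600),interpolation=cv2.INTER_CUBIC))
E
```

```text
clock: 14.75
eef_pos: [0.4853, 0.2054, 0.1387]
tool_rot: [0.697, 0.717, -0.001, -0.0]
ft_force: [-0.8, -0.5, -0.2]
grip_width: 0.0251
clock: 15.25
eef_pos: [0.4851, 0.2053, 0.1185]
tool_rot: [0.697, 0.717, -0.001, -0.0]
ft_force: [-0.6, 0.3, 0.5]
grip_width: 0.0255
tool shift [-0.48  1.95 -0.48] turn -0.002 | pos [485.1 205.3 118.5] yaw 91.59 tilt [-0.0006 -0.0014] F [-0.6  0.3  0.5] w 25.5 t 15.2
```

View pics/s7.png

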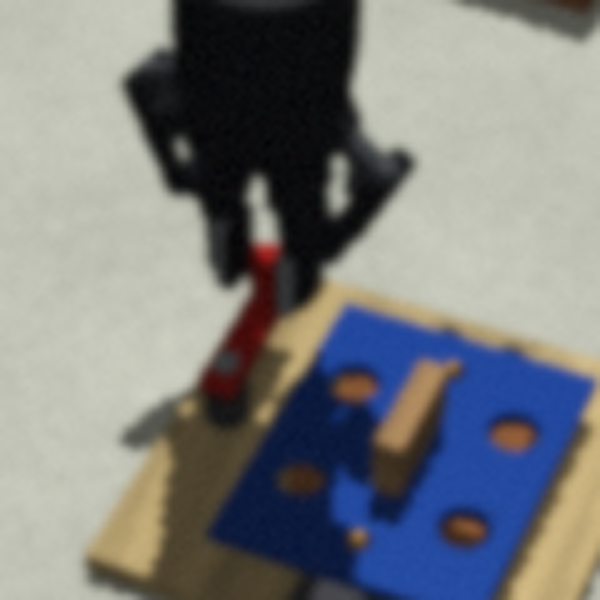

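The peg, at (265,255) in the crop, stands between the jaws. I'll work out the arc waypoints.

```bash
cat > arc.py <<'E'
import sys
from h import *
o=sensors.get_obs();Rm=R.from_quat(o["tool_rot"]).as_matrix();p=o["eef_pos"]*1000
a=np.radians(11.6);piv=np.array([496.1,160.8])
yw=np.degrees(np.arctan2(Rm[1,0],Rm[0,0]))
for deg in map(float,sys.argv[1:]):
    t=np.radians(deg);v=45*np.array([np.sin(t),np.cos(t)])
    w=piv+[v[0]*np.cos(a)-v[1]*np.sin(a),v[0]*np.sin(a)+v[1]*np.cos(a)]
    d=Rm.T@np.r_[w-p[:2],118.5-p[2]]
    print(deg,w.round(1),d.round(1),"turn",round((yw-(91.6-60*deg/90))/6,2))
E
python3 arc.py 0 6 12 18 24 30 36 42 48
```

```text
0.0 [487.1 204.9] [-0.6  1.7  0.4] turn -0.0
6.0 [491.7 205.6] [0.  6.3 0.4] turn 0.66
12.0 [496.4 205.8] [ 0.1 11.   0.4] turn 1.33
18.0 [501.1 205.5] [-0.3 15.7  0.4] turn 2.0
24.0 [505.8 204.8] [-1.2 20.4  0.4] turn 2.66
30.0 [510.3 203.5] [-2.6 24.9  0.4] turn 3.33
36.0 [514.7 201.8] [-4.4 29.2  0.4] turn 4.0
42.0 [518.9 199.6] [-6.7 33.3  0.4] turn 4.66
48.0 [522.8 197. ] [-9.4 37.2  0.4] turn 5.33
```

```bash
python3 -m inch '[-0.55,-0.5,1.7,0,0,-0.55,-0.5,1.7,0,0,-0.55,0,6.3,0,0.66,-0.55,0.1,11,0,1.33,-0.55,-0.3,15.7,0,2,-0.55,-1.2,20.4,0,2.66,-0.55,-2.6,24.9,0,3.33,-0.55,-4.4,29.2,0,4]'; python3 -m inch '[-0.55,0,0,0,0]'; python3 arc.py 36 42 48 54 60 66 72 78 84 90 94
python3 - <<'E'
from h import *
c=camera("scene");u=[350,130];im=c["pixels"][u[1]-60:u[1]+60,u[0]-60:u[0]+60,::-1]
cv2.imwrite("pics/s8.png",cv2.resize(im,(600,600),interpolation=cv2.INTER_CUBIC))
E
```

```text
clock: 16.1
eef_pos: [0.5147, 0.2028, 0.1195]
tool_rot: [0.832, 0.555, 0.0, -0.001]
ft_force: [-1.9, 2.9, 1.1]
grip_width: 0.0194
clock: 16.2
eef_pos: [0.5154, 0.2023, 0.1195]
tool_rot: [0.831, 0.556, 0.0, -0.0]
ft_force: [-0.1, -0.3, 0.1]
grip_width: 0.0195
36.0 [514.7 201.8] [-0.7 -0.4  1. ] turn -0.0
42.0 [518.9 199.6] [-1.1  4.2  1. ] turn 0.67
48.0 [522.8 197. ] [-2.   8.9  1. ] turn 1.33
54.0 [526.4 194. ] [-3.4 13.4  1. ] turn 2.0
60.0 [529.8 190.7] [-5.2 17.7  1. ] turn 2.67
66.0 [532.7 187. ] [-7.5 21.8  1. ] turn 3.33
72.0 [535.2 183. ] [-10.2  25.7   1. ] turn 4.0
78.0 [537.3 178.8] [-13.3  29.2   1. ] turn 4.67
84.0 [539.  174.4] [-16.7  32.5   1. ] turn 5.33
90.0 [540.2 169.8] [-20.5  35.3   1. ] turn 6.0
94.0 [540.7 166.8] [-23.2  37.    1. ] turn 6.44
```

View pics/s8.png

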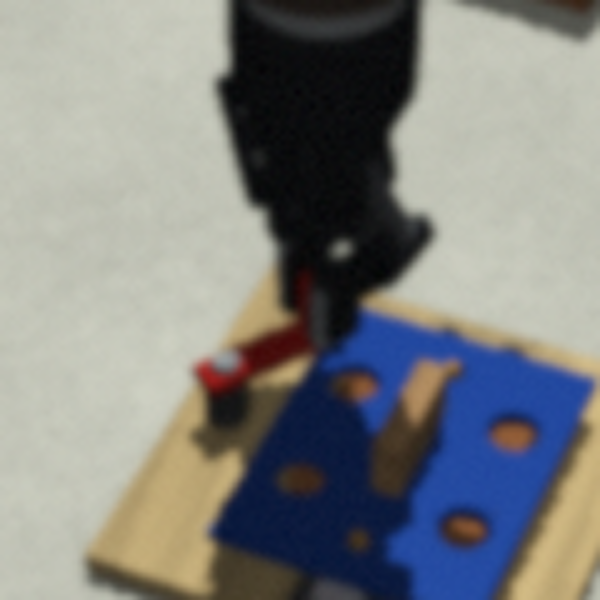

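The button is turning with the peg and the template has not moved. I'll continue along the arc.

```bash
python3 -m inch '[-0.55,-1.1,4.2,0.5,0.67,-0.55,-2,8.9,1,1.33,-0.55,-3.4,13.4,1,2,-0.55,-5.2,17.7,1,2.67,-0.55,-7.5,21.8,1,3.33,-0.55,-10.2,25.7,1,4,-0.55,-10.2,25.7,1,4]'; python3 arc.py 72 78 84 90 94 97
```

```text
clock: 16.95
eef_pos: [0.5351, 0.1825, 0.1185]
tool_rot: [0.928, 0.372, 0.0, 0.0]
ft_force: [0.4, 0.3, -0.6]
grip_width: 0.019
72.0 [535.2 183. ] [ 0.4 -0.3  0. ] turn 0.01
78.0 [537.3 178.8] [-1.   4.2  0. ] turn 0.67
84.0 [539.  174.4] [-2.8  8.6  0. ] turn 1.34
90.0 [540.2 169.8] [-5.1 12.7  0. ] turn 2.01
94.0 [540.7 166.8] [-6.8 15.3  0. ] turn 2.45
97.0 [541.  164.4] [-8.3 17.1  0. ] turn 2.78
```

```bash
python3 -m inch '[-0.55,-1,4.2,0,0.67,-0.55,-2.8,8.6,0,1.2,-0.55,-5.1,12.7,0,1.6,-0.55,-6.6,14.8,0,1.8,-0.55,-6.6,14.8,0,1.8,-0.55,-6.6,14.8,0,1.8]'; python3 arc.py 90 93 96
python3 - <<'E'
from h import *
c=camera("scene");u=[350,130];im=c["pixels"][u[1]-60:u[1]+60,u[0]-60:u[0]+60,::-1]
cv2.imwrite("pics/s9.png",cv2.resize(im,(600,600),interpolation=cv2.INTER_CUBIC))
E
```

```text
clock: 17.55
eef_pos: [0.54, 0.1672, 0.1183]
tool_rot: [0.959, 0.283, -0.0, 0.0]
ft_force: [0.7, 0.1, 0.1]
grip_width: 0.0194
90.0 [540.2 169.8] [ 1.6 -2.2 -0.2] turn 0.21
93.0 [540.6 167.5] [ 0.7 -0.  -0.2] turn 0.54
96.0 [540.9 165.2] [-0.3  2.1 -0.2] turn 0.88
```

View pics/s9.png

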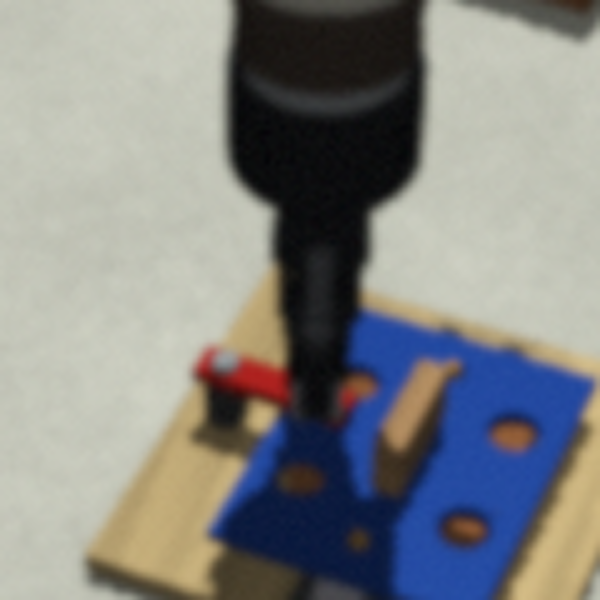

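The button lies over the template's edge, with its tip at (350,400). I'll open slightly, rise straight up and check.

```bash
python3 -m inch '[-0.5,0,0,0,0,-0.45,0,0,0,0,-0.45,0,0,0,0,-0.45,0,0,-10,0,-0.45,0,0,-30,0,-0.45,0,0,-60,0,-0.45,0,0,-90,0,-0.45,0,0,-110,0]'; python3 go.py 440 -50 228 75
```

```text
clock: 18.4
eef_pos: [0.541, 0.1677, 0.2316]
tool_rot: [0.959, 0.282, 0.002, 0.0]
ft_force: [0.8, 0.8, -0.4]
grip_width: 0.0234
tool shift [-202.77  128.27    3.  ] turn -7.034 | pos [541.  167.7 231.6] yaw 32.79 tilt [0.0034 0.001 ] F [ 0.8  0.8 -0.4] w 23.4 t 18.4
```

Next I move the arm aside so both cameras have a clear view.

```bash
python3 -m inch '[-0.45,-25,16,0,0,-0.45,-55,35,0,0,-0.45,-90,56,0,0,-0.45,-125,78,0,0,-0.45,-160,100,0,0,-0.45,-200,126,0,0,-0.45,-200,126,0,0,-0.45,-200,126,0,0]'
python3 - <<'E'
from h import *
for n,u in(("top",[252,205]),("scene",[371,151])):
    c=camera(n);cv2.imwrite(f"pics/{n}_full10.png",c["pixels"][:,:,::-1]);im=c["pixels"][u[1]-70:u[1]+70,u[0]-70:u[0]+70,::-1]
    cv2.imwrite(f"pics/{n}_10.png",cv2.resize(im,(560,560),interpolation=cv2.INTER_CUBIC))
    h=hsv(c);blue=(h[...,0]>100)&(h[...,0]<130)&(h[...,1]>130)
    k=big(blue,(u[0]-60,u[1]-55,u[0]+60,u[1]+55));print(n,np.round(rect(c,k,.032),1))
E
```

```text
clock: 19.2
eef_pos: [0.4403, -0.0477, 0.2293]
tool_rot: [0.96, 0.281, 0.001, 0.0]
ft_force: [0.4, 0.9, -0.1]
grip_width: 0.0235
top [586.2 171.3 119.9 150.7  11.5]
scene [584.9 170.1 119.  153.6  11.5]
```

View pics/top_10.png

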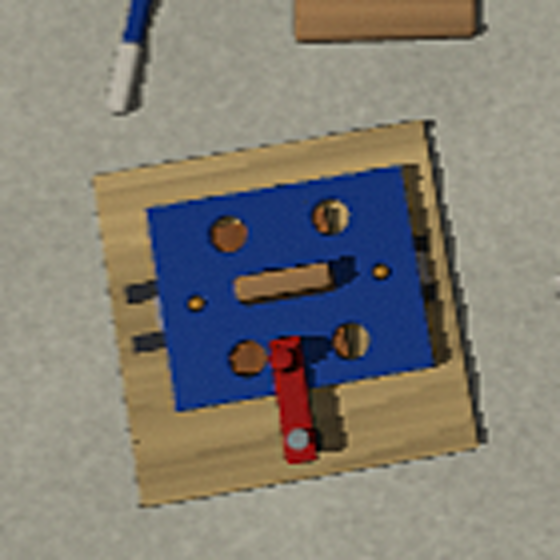

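View pics/scene_10.png

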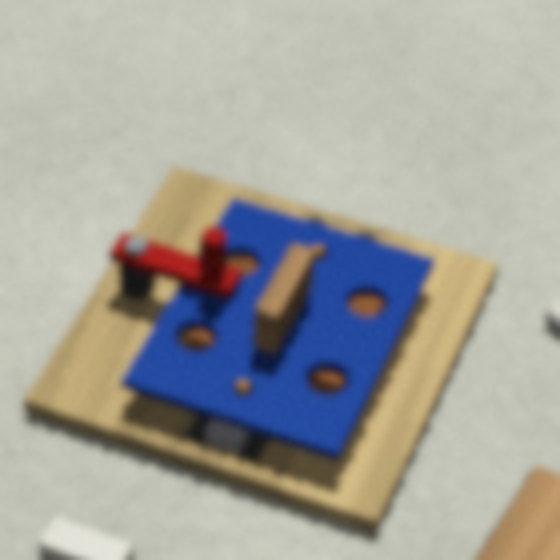

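View pics/top_full10.png

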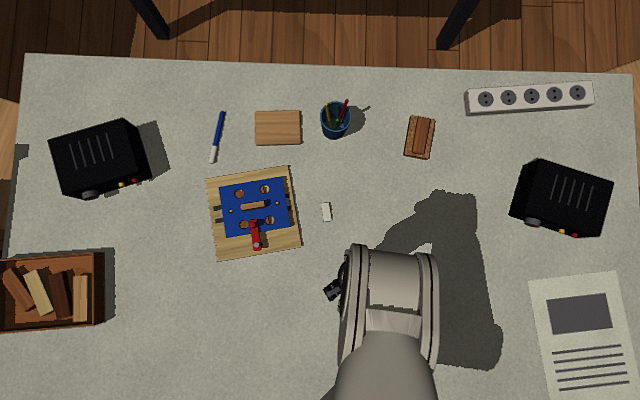

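Both pins show in their holes, at (195,303) and (380,271) in the top crop. The button runs from its pivot at (298,438) over the template, with the peg top at (284,350). Everything else stands where it did. I'll measure the button angle.

```bash
python3 - <<'E'
from h import *
for n,u,pv,pg in(("top",[252,205],(298,438),(284,350)),("scene",[371,151],(137,246),(214,237))):
    c=camera(n);b=(u[0]-70,u[1]-70);f=lambda x,y:[(x+.5)/4-.5+b[0],(y+.5)/4-.5+b[1]]
    P=plane(c,[f(*pv)],.0425)[0]*1000;Q=plane(c,[f(*pg)],.0705)[0]*1000;d=Q-P
    print(n,P.round(1),Q.round(1),np.hypot(*d).round(1),"latch deg",90-np.degrees(np.arctan2(d[1],d[0]))+11.6)
E
```

```text
top [498.7 160.8] [546.5 167.2] 48.3 latch deg 93.97526184313958
scene [495.7 162.9] [541.7 168.8] 46.3 latch deg 94.26614643574436
```

```bash
python3 -m inch '[-0.45,0,0,0,0,-0.45,0,0,0,0]'; python3 -c "
from workcell import order;print(order.job_done())"
```

```text
clock: 19.6
eef_pos: [0.4406, -0.0459, 0.2282]
tool_rot: [0.959, 0.283, -0.0, -0.0]
ft_force: [-0.2, 0.7, -0.3]
grip_width: 0.0238
the job is handed in; nothing more can be done
None
```

The template is seated on both pins, flush on the blank, and locked under the red turn-button. I handed the job in at about 20 s, with the arm clear of everything.

- **Seating:** I picked the template up by its wooden grip and lined it up with the pins by camera. It went straight down over both pins at the first try, so no sliding was needed. The force at contact was only a few newtons. It touched down 26 mm above its height on the table, as it should, and both brass pins show in its holes.
- **Locking:** I turned the button by its peg to about 1.57 rad, and it lies over the template's edge. The camera angle came out at 94°, slightly past the 1.6 rad (91.7°) stop. I put that down to camera error of a few degrees.
- **Other things:** In the last picture the eraser, cup, plaque, sander and marker look unmoved.

The arm's and the cameras' positions at the jig disagreed by 1.5 to 2 mm. I corrected for this before lowering the template.

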